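# Key the silica refill cartridge onto its pin and press it home

## Task

The refill cartridge of the silica dispenser is riding up on its brass locating pin instead of sitting home. With a fingertip against its grip bar, turn the cartridge, without pinching or lifting it, until the notch in its rim meets the pin, then press it down until it snaps fully home, flat on the dispenser. Do not push the green dosing button, and leave the filter boxes, blower and filter wrench where they lie.

Things in the scene. Friction and masses are not known exactly. Their poses are not given: they have to be found in the camera images.
- dispenser: Silica dispenser fixed on the plywood well's floor (well walls 60 mm high): a grey housing 150 (its x) by 112 by 38 mm high with a round cup, 68 mm across, for the cartridge. Origin on the well floor (z = 0) under the cup's axis; z up; +x points from the axis to the pin, -x to the dosing button. The housing spans x -93 to +57 mm, y -56 to +56 mm.
- seat (a point): Centre of the seat, the housing's flat top round the cup, 38 mm above the dispenser's origin. At the start the pin and the two catches carry the cartridge level, its flange 7 mm above the seat and free to turn either way. When its notch comes over the pin, the flange tips down about 6 degrees on that side and the pin stops it from turning on.
- catch_left (a joint): Sprung black catch on the seat at the cartridge's rim, 120 degrees from the pin to its left (+y side), 16 mm wide, top 10 mm above the seat: 0 m at rest, up to 0.004 as it is pushed outward. Some 6 N, at most 10, straight down on the middle of the keyed cartridge forces the flange past both catches; they then snap over it.
- catch_right (a joint): The same sprung catch, 120 degrees from the pin on the other side (-y side).
- cartridge: White round refill cartridge, loose, 0.09 to 0.15 kg: flange 88 mm across, 4 mm thick, with one notch 10 mm wide, 11 mm deep, between orange lines; below it a 66 mm barrel, 22 mm long, in the cup with 1 mm play. Origin on the axis in the flange's underside; x points to the notch and runs along the grip bar; z up. Fully home, the origin is at the seat.
- bar_top (a point): Middle of the top of the blue grip bar, on the cartridge's axis, 18 mm above its origin: the place to press. The bar stands 14 mm high across the flange's top, 64 mm long, 11 mm thick over its pads, an orange arrow on its notch end. About 1 N sideways on it near one end turns the cartridge.
- pad_left: Dark soft pad, 60 by 2.5 by 11.5 mm, on the +y flank of the grip bar. Origin and axes are those of the cartridge; its face lies at y = +5.5 mm, z = 4.5 to 16 mm.
- pad_right: The same pad on the -y flank of the grip bar. Origin and axes are those of the cartridge; its face lies at y = -5.5 mm, z = 4.5 to 16 mm.
- notch (a point): Middle of the notch, in the flange's underside, 39.5 mm from the cartridge's axis.
- pin (a point): Top of the brass locating pin (orange lines beside it), a 6 mm wide pin lying radially on the seat from 36 to 53 mm off the cup's axis; this point is 39.5 mm from the axis and 7 mm above the seat.
- dose_button (a joint): Green dosing button, 20 mm across, on the dispenser's top 68 mm from the cup's axis towards -x, its top 10 mm above the seat, travel 5 mm: 0 m as it stands, growing as it is pressed.
- filter_box_a: Clear snap box with a polariser filter on grey foam, 74 by 74 by 18 mm, loose. Origin at the centre of its underside.
- filter_box_b: Clear snap box with a polariser filter on blue cloth, 74 by 74 by 18 mm, loose. Origin at the centre of its underside.
- blower: Red silicone blower lying on its side, 122 mm long (its x, nozzle to +x), 56 mm across, loose. Origin under its middle, on the well floor.
- filter_wrench: Yellow plastic filter wrench lying flat, an open ring 80 mm across with a short handle to -x, 111 mm long and 8 mm thick, loose. Origin on the well floor near the ring's centre.
Not all that is in view belongs to the job. Of the things like the cartridge, leave any that is purple; of the rest the larger one is meant. Of the things that look like the dispenser, take the one that is nearest to the robot's base at the start.

How it is judged:
By the outcome, as a careful person would: the job done as asked, in the order asked, and still so for the second after the job is handed in, with the robot touching nothing.
It also fails if it takes over 42 s, if anything falls off the work surface, if the arm or the gripper's body presses on something with over 40 N, if the wrist force passes 120 N, or if a joint passes its speed limit or range.

## Robot

A 6-joint arm with a two-finger parallel gripper is mounted at the origin on the work surface. World frame = base frame: x ahead of the robot, y to its left, z up, the work surface at z = 0. Lengths are in mm, angles in rad, forces in N, time in s.
With the tool pointing down it reaches from about 350 to 875 mm from the base axis. Payload 4.2 kg.
Tool frame: the origin (TCP) lies between the finger pads; the fingertips stand 17 mm ahead of it and the grasp point (between the pads) lies 2 mm behind it (nose_length is the distance from the TCP to the fingertips, in mm); z points along the fingers, y is the direction in which the jaws open and shut (so a half turn about z gives the same grasp; the last joint's range is limited). The gripper opens to 85 mm and grips with 20 to 120 N. Pads are 22 mm wide; open, the fingers measure 114 mm over their backs; the gripper's body (76 mm by 85 mm) begins 54 mm behind the grasp point. The pads swing forward as they close: fully open they stand 13 mm farther back than shut.
Start: joints at [-0.948, 0.385, 0.008, 0, -1.194, -0.259], TCP at [222.407, -584.067, 248.312] pointing down, gripper open.
Joint ranges: [-3.14, 3.14], [-1.21, 2.06], [-1.07, 1.41], [-3.16, 2.05], [-2.99, -0.16], [-3.1, 3.1]. Speed limits (rad/s): [2.79, 2.79, 3.14, 3.14, 3.14, 3.14].

## Interface

Orientations are given as a unit quaternion [x, y, z, w].
In Python, from bench import * gives the robot as it stands.
- The arm moves only by the tool jog_arm, never from a script. Its argument "increments" is a list of rows, each a list of 4 numbers: the shift along the tool's x, y, z in m, then the turn about the tool's z in degrees. A call has 1 to 10 rows; each row is the pose to reach, as a shift and turn from the pose measured when the call began, along the tool's axes at that moment; what a row does not reach only later rows make up. A row lasts 1/8 s, in which the tool goes at most 62.5 mm and 10.7 degrees, less where a joint would pass 70% of its speed; a pose out of reach is approached as far as the arm can. A call with a gripper value outside its range is refused whole. "hand" is the gripper's target within -1 to 1 (fully open at 1, half-way at 0, shut at -1), set as the call begins (left out, the last holds). The fingers move at their own pace and stop on an object; the grip force is fixed at half the most. Time passes only in rows, so rows that repeat a pose let the fingers close. It gives the time, the measured TCP pose, the force and the opening at its end, in the units of the state.
- read_state(): the state, without advancing time (a new reading comes with each control period).
- get_image(name): name is "scene" or "top" or "wrist"; returns the picture (384x512x3 uint8, red, green, blue); there is no depth.
- calibration(name): a dict with "fx", "fy", "cx", "cy" (pixels), "position" and "rotation" of the camera in the world; the wrist camera has in their place "hand_eye" (4x4, takes a point from camera to tool coordinates, whose origin is the TCP and whose axes are the flange's). Camera axes: x right, y up, looking along -z (the intrinsics and any distortion apply to the point x, -y, -z); pixel columns grow to the right and rows downward; lengths in mm; the calibration is good to about 2 mm. A picture is of the moment at which its call begins: read the wrist's pose just before it. calibration takes no time and is no camera call.
- job_done(): hands the job in, once; it reports no verdict.
The state is a dict: "clock": time; "joints": joint angles; "joint_vel": joint speeds; "joint_efforts": joint torques, N m; "position": TCP position; "ee_rot": TCP orientation; "contact_force": force on the tool from outside, world axes, zero at the start; "wrist_torque": the same for the moment, N m; "gripper_width": finger opening in mm.
Only numpy, scipy, OpenCV 4.12 (cv2) and the standard library are available. Lean on these libraries where they do the work, as an engineer would, in place of code of your own. Each camera call takes 0.05 s, during which the arm holds its last target.

## Working session

There is one attempt and no reset: what is moved stays moved. The work goes in short steps, Python scripts to look and compute and a tool call to move; the robot and the scene stay as the last step left them, time stands still between calls to the robot, and variables do not carry over. Pictures are saved under pics/ and viewed, and the job is handed in when it is done.

Besides the shell and the picture viewer there is one more tool, called after ">>>" by a JSON object that holds its "op" and its "data". jog_arm: Moves the arm, as the interface text tells. Its arguments: {"type":"object","properties":{"increments":{"type":"array"},"hand":{"type":"number"}},"required":["increments"]}

```bash
mkdir -p pics; python3 - <<'E'
from bench import *
import cv2
for n in("scene","top","wrist"):
    s=read_state(); im=get_image(n); cv2.imwrite(f"pics/{n}0.png",im[:,:,::-1]); print(n,calibration(n))
print(read_state())
E
```

```text
scene {'fx': 423.596862553254, 'fy': 423.596862553254, 'cx': 253.49979895854338, 'cy': 192.13175383266886, 'position': array([ 995.04971591, -588.64833768,  560.01709743]), 'rotation': array([0.47027702, 0.12622474, 0.25115312, 0.8365578 ])}
top {'fx': 374.6505337670606, 'fy': 374.6505337670606, 'cx': 255.34859120335278, 'cy': 190.58344578959125, 'position': array([465.97749409,  71.35519337, 835.24715836]), 'rotation': array([ 0.05351534, -0.06208315, -0.70270571,  0.70674357])}
wrist {'fx': 297.386613951144, 'fy': 297.386613951144, 'cx': 254.39664893194686, 'cy': 194.36880180010317, 'hand_eye': array([[ 8.62298700e-04,  9.53038901e-01,  3.02846677e-01,
         7.69652995e+01],
       [ 9.99999445e-01, -1.00527976e-03,  3.16240865e-04,
        -1.03989453e+00],
       [ 6.05835481e-04,  3.02846236e-01, -9.53039238e-01,
        -1.26630863e+02],
       [ 0.00000000e+00,  0.00000000e+00,  0.00000000e+00,
         1.00000000e+00]])}
{'clock': 0.15, 'joints': array([-9.48393369e-01,  3.85369171e-01,  6.94270200e-03, -3.33597581e-04,
       -1.19402872e+00, -2.58615387e-01]), 'joint_vel': array([ 0.00204601, -0.00278935,  0.00279515,  0.00220794, -0.00113084,
        0.00105999]), 'joint_efforts': array([ 2.50681605e-04, -3.92678761e+01,  1.88582432e+01,  4.18864042e+00,
       -3.42271065e-03, -1.26653086e-05]), 'position': array([ 222.25567822, -583.70068035,  247.48324908]), 'ee_rot': array([-1.80831893e-01,  9.83513657e-01,  8.16360703e-04, -2.13422349e-04]), 'contact_force': array([-0.09618381, -0.43731217, -0.31752517]), 'wrist_torque': array([-0.01732528,  0.04919057,  0.0138993 ]), 'gripper_width': 85.418879781114}
```

View pics/scene0.png

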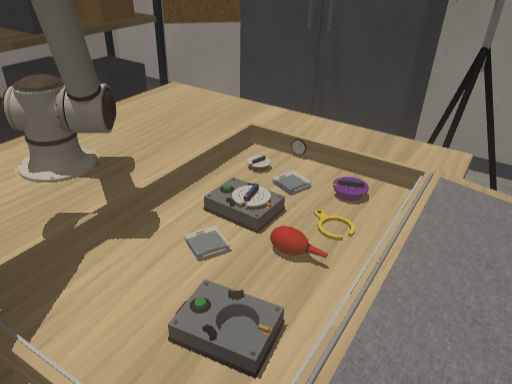

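View pics/top0.png

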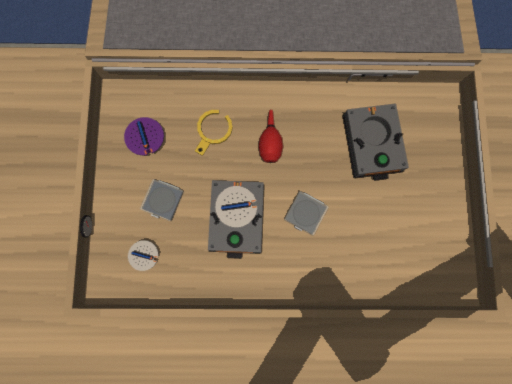

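View pics/wrist0.png

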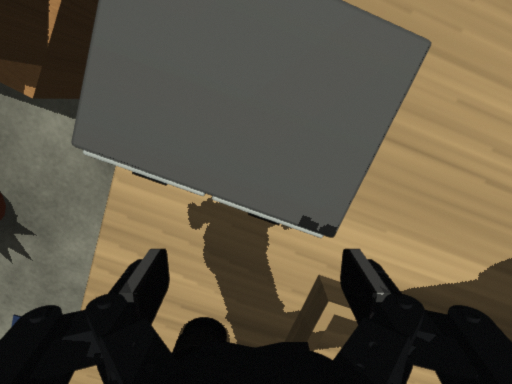

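```bash
cat > h.py <<'E'
import numpy as np, cv2
from bench import *
from scipy.spatial.transform import Rotation as R
def cam(n,s=None):
    c=calibration(n); K=np.array([[c['fx'],0,c['cx']],[0,c['fy'],c['cy']],[0,0,1]])
    if n=='wrist':
        H=np.array(c['hand_eye']); Rt=R.from_quat(s['ee_rot']).as_matrix()
        return K,Rt@H[:3,:3],Rt@H[:3,3]+s['position'],c
    return K,R.from_quat(c['rotation']).as_matrix(),np.array(c['position']),c
def ray(n,u,v,z,s=None):
    K,Rm,p,c=cam(n,s)
    d=Rm@np.array([(u-K[0,2])/K[0,0],-(v-K[1,2])/K[1,1],-1.])
    return p+d*(z-p[2])/d[2]
def proj(n,P,s=None):
    K,Rm,p,c=cam(n,s); q=Rm.T@(np.array(P)-p)
    return K[0,2]+K[0,0]*q[0]/-q[2], K[1,2]-K[1,1]*q[1]/-q[2]
def crop(f,out,x0,y0,x1,y1,k):
    im=cv2.imread(f)[y0:y1,x0:x1]; cv2.imwrite(out,cv2.resize(im,None,fx=k,fy=k,interpolation=cv2.INTER_CUBIC))
E
python3 - <<'E'
from h import *
crop('pics/top0.png','pics/topc.png',196,165,276,265,6)
crop('pics/scene0.png','pics/scenec.png',195,165,295,235,7)
print(calibration('top').keys())
E
```

```text
dict_keys(['fx', 'fy', 'cx', 'cy', 'position', 'rotation'])
```

View pics/topc.png

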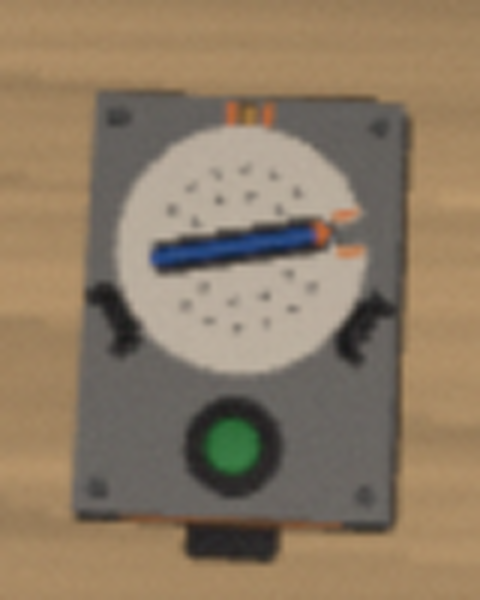

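View pics/scenec.png

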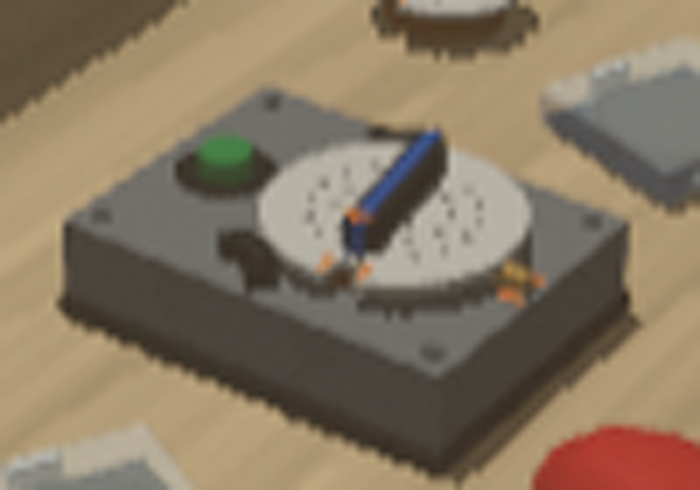

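```bash
python3 - <<'E'
from h import *
def t(a,b,z): return ray('top',(a+.5)/6-.5+196,(b+.5)/6-.5+165,z)
P={}
for k,a,b,z in [('TL',97,93,38),('TR',408,103,38),('BL',78,520,38),('BR',392,530,38),('pin',251,114,42),('barA',155,258,63),('barB',328,233,63),('btn',233,446,48),('fl',240,249,49),('flL',116,249,49),('flR',366,249,49),('flT',240,126,49),('flB',240,374,49)]:
    P[k]=t(a,b,z); print(k,P[k].round(1))
d=P['pin']-P['btn'];print(np.degrees(np.arctan2(d[1],d[0])),np.linalg.norm(d))
c=sum(P[k] for k in('TL','TR','BL','BR'))/4
d=(P['TL']-P['BL']+P['TR']-P['BR'])/2;print('housing ang',np.degrees(np.arctan2(d[1],d[0])),np.linalg.norm(d));u=d/np.linalg.norm(d)
print('axis from housing',c+u*18)
d=P['barB']-P['barA'];print('bar ang',np.degrees(np.arctan2(d[1],d[0])),np.linalg.norm(d),(P['barA']+P['barB'])/2)
def s(a,b,z): return ray('scene',(a+.5)/7-.5+195,(b+.5)/7-.5+165,z)
A=s(357,213,63);B=s(436,135,63);print('scene bar',A,B,(A+B)/2,'fl',(s(258,213,49)+s(531,213,49))/2, 'btn',s(226,150,48))
E
```

```text
TL [620.1 156.4  38. ]
TR [617.2  44.2  38. ]
BL [468.  159.5  38. ]
BR [465.1  49.7  38. ]
pin [612.  100.7  42. ]
barA [557.4 132.4  63. ]
barB [566.5  72.7  63. ]
btn [493.6 105.2  48. ]
fl [562.4 103.7  49. ]
flL [562.1 147.3  49. ]
flR [562.7  59.3  49. ]
flT [606.4 104.3  49. ]
flB [518.5 103.1  49. ]
-2.206939527650216 118.61976474805313
housing ang -1.5956740302128019 152.11336447360702
axis from housing [560.58658816 101.94282295  38.        ]
bar ang -81.34931023019107 60.34544380214698 [561.91263206 102.56190832  63.        ]
scene bar [564.27481675  75.0029955   63.        ] [558.94239745 130.13752307  63.        ] [561.6086071  102.57025928  63.        ] fl [562.18939105 100.70828478  49.        ] btn [493.31872623 102.98740554  48.        ]
```

```bash
cat >> h.py <<'E'
def jog(pos,yaw,s=None):
    s=s or read_state(); Rt=R.from_quat(s['ee_rot']).as_matrix()
    d=Rt.T@(np.array(pos)-s['position'])/1000
    y=np.degrees(np.arctan2(Rt[1,0],Rt[0,0]))
    print('t',s['clock'],'pos',s['position'].round(1),'yaw',round(y,1),'F',s['contact_force'].round(2),'w',round(s['gripper_width'],1),'-> d',d.round(4),'turn',round(-(yaw-y),1))
E
python3 -c "
from h import *
jog((533.2,76,150),-81.3)"
```

```text
t 0.15 pos [ 222.3 -583.7  247.5] yaw -159.2 F [-0.1  -0.44 -0.32] w 85.4 -> d [-0.5253  0.5058  0.0983] turn -77.9
```

>>> {"op": "jog_arm", "data": {"increments": [[-0.04,0.04,0,-7],[-0.08,0.08,0,-14],[-0.12,0.12,0,-21],[-0.16,0.155,0,-28],[-0.2,0.195,0.01,-35],[-0.24,0.23,0.02,-42],[-0.28,0.27,0.03,-50],[-0.32,0.31,0.04,-58],[-0.36,0.35,0.05,-66],[-0.4,0.385,0.05,-74]], "hand": -1}}

```text
clock: 1.4
position: [458.8, -79.7, 197.3]
ee_rot: [0.738, -0.675, -0.001, 0.0]
contact_force: [0.8, -1.1, 0.6]
gripper_width: 0.1
```

```bash
python3 -c "
from h import *
jog((533.2,76,120),-81.3); print(read_state()['joints'])"
```

```text
t 1.4 pos [458.8 -79.7 197.3] yaw -84.9 F [ 0.77 -1.08  0.57] w 0.1 -> d [-0.1482 -0.0882  0.0774] turn -3.6
[ 0.17719576  0.16250389 -0.44205062 -0.00222999 -0.96844191 -0.08631758]
```

>>> {"op": "jog_arm", "data": {"increments": [[-0.04,-0.025,0.01,0],[-0.08,-0.05,0.03,-2],[-0.12,-0.075,0.05,-3.6],[-0.148,-0.088,0.07,-3.6],[-0.148,-0.088,0.077,-3.6],[-0.148,-0.088,0.077,-3.6]]}}

```text
clock: 2.15
position: [532.3, 75.2, 119.7]
ee_rot: [0.759, -0.651, -0.002, 0.001]
contact_force: [-0.5, -0.2, 0.3]
gripper_width: -0.4
```

```bash
python3 -c "
from h import *
s=read_state()
cv2.imwrite('pics/w1.png',get_image('wrist')[:,:,::-1])
cv2.imwrite('pics/s1.png',get_image('scene')[:,:,::-1])
crop('pics/s1.png','pics/s1c.png',170,110,310,240,5)
jog((533.2,76,70),-81.3)
ang=np.radians(-81.3);u=np.array([np.cos(ang),np.sin(ang),0]);a=np.array([561.5,102.5,0])
for r,z in((32,63),(-32,63),(44,49),(-44,49)): print(r,proj('wrist',a+r*u+[0,0,z],s))
b=np.radians(-1.8);v=np.array([np.cos(b),np.sin(b),0]);print('pin',proj('wrist',a+50*v+[0,0,45],s))
"
```

```text
t 2.25 pos [532.9  74.9 120.9] yaw -81.3 F [0.43 0.48 0.55] w -0.0 -> d [-0.0009 -0.0005  0.0509] turn -0.0
32 (np.float64(204.83969762254063), np.float64(209.97752812103414))
-32 (np.float64(209.19906818178524), np.float64(292.9791496673964))
44 (np.float64(207.1276368411341), np.float64(186.50970303753977))
-44 (np.float64(212.4194332979664), np.float64(294.97956457123826))
pin (np.float64(143.44806590789307), np.float64(230.44238309627355))
```

View pics/w1.png

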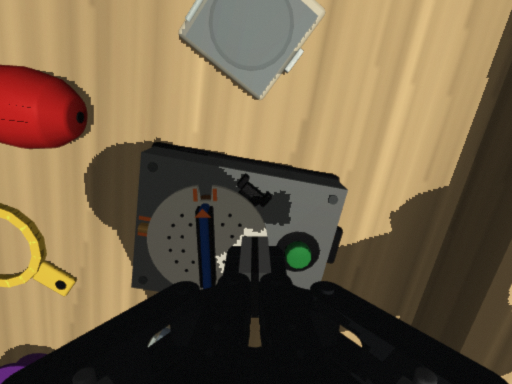

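View pics/s1c.png

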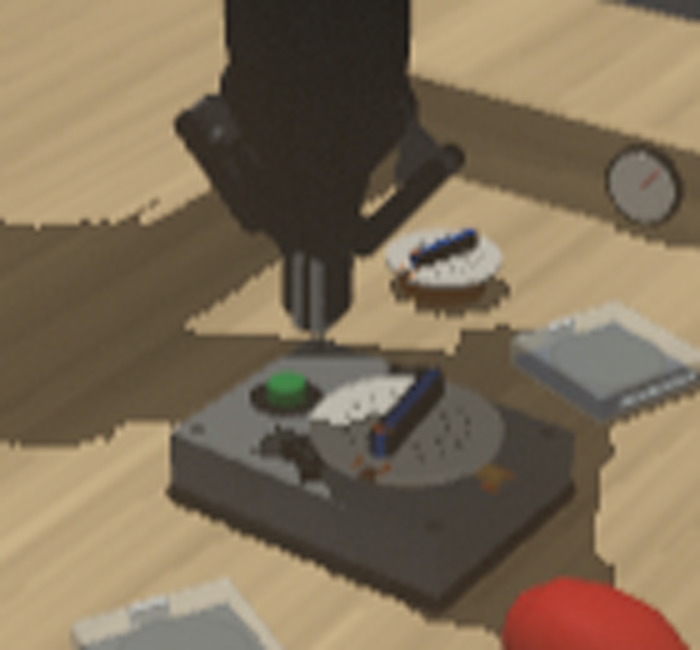

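>>> {"op": "jog_arm", "data": {"increments": [[0,0,0.02,0],[0,0,0.035,0],[0,0,0.045,0],[0,0,0.05,0],[0,0,0.05,0]]}}

```text
clock: 2.88
position: [532.9, 74.9, 70.8]
ee_rot: [0.759, -0.652, -0.001, 0.0]
contact_force: [0.1, -0.0, 1.0]
gripper_width: 0.0
```

```bash
python3 -c "
from h import *
s=read_state()
cv2.imwrite('pics/w2.png',get_image('wrist')[:,:,::-1])
cv2.imwrite('pics/s2.png',get_image('scene')[:,:,::-1])
crop('pics/s2.png','pics/s2c.png',190,130,300,240,6)
jog((533.2,76,70),-81.3)
"
```

```text
t 2.975 pos [533.2  75.1  71.3] yaw -81.3 F [ 0.59  0.09 -0.29] w -0.0 -> d [-0.0009 -0.0001  0.0013] turn -0.0
```

View pics/w2.png

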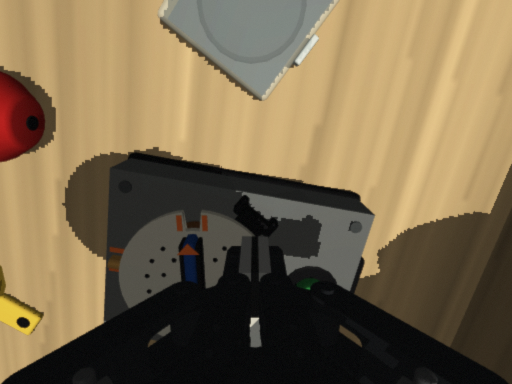

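View pics/s2c.png

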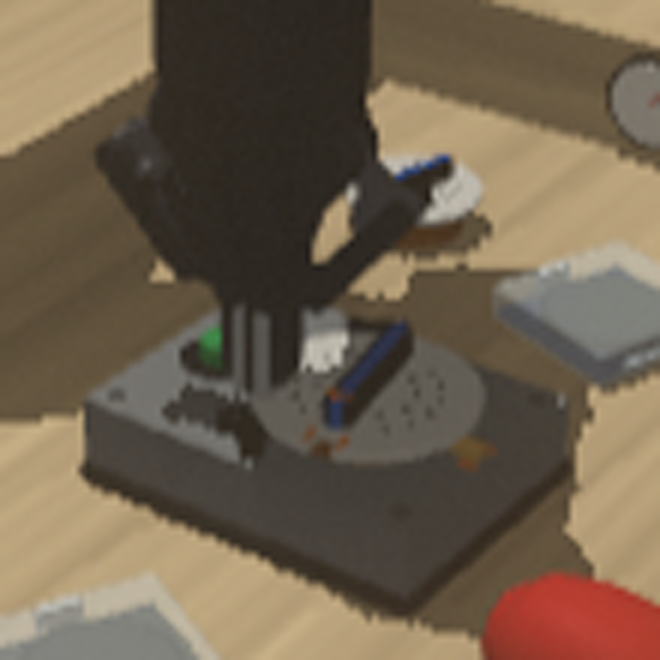

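```bash
cat >> h.py <<'E'
A=np.array([561.5,102.5,0])
def pose(th,r,D,z):
    t=np.radians(th);u=np.array([np.cos(t),np.sin(t),0]);n=np.array([-u[1],u[0],0])
    return A+r*u-D*n+[0,0,z]
def rows(lst):
    s=read_state();Rt=R.from_quat(s['ee_rot']).as_matrix();y=np.degrees(np.arctan2(Rt[1,0],Rt[0,0]))
    print('t',s['clock'],s['position'].round(1),y.round(1),s['contact_force'].round(2))
    for th,r,D,z in lst:
        d=Rt.T@(pose(th,r,D,z)-s['position'])/1000
        print([*d.round(4),round(y-th,1)])
E
python3 -c "
from h import *
rows([(-81.3,22,26,71),(-81.3,22,20,71)]+[(-81.3+5*k,22,20,71) for k in range(1,9)])"
```

```text
t 2.975 [533.2  75.1  71.3] -81.3 [ 0.59  0.09 -0.29]
[np.float64(-0.0008), np.float64(-0.0061), np.float64(0.0003), np.float64(-0.0)]
[np.float64(-0.0008), np.float64(-0.0121), np.float64(0.0003), np.float64(-0.0)]
[np.float64(0.0009), np.float64(-0.0141), np.float64(0.0003), np.float64(-5.0)]
[np.float64(0.0024), np.float64(-0.0162), np.float64(0.0003), np.float64(-10.0)]
[np.float64(0.0037), np.float64(-0.0185), np.float64(0.0003), np.float64(-15.0)]
[np.float64(0.0047), np.float64(-0.0209), np.float64(0.0003), np.float64(-20.0)]
[np.float64(0.0056), np.float64(-0.0233), np.float64(0.0003), np.float64(-25.0)]
[np.float64(0.0063), np.float64(-0.0258), np.float64(0.0003), np.float64(-30.0)]
[np.float64(0.0067), np.float64(-0.0284), np.float64(0.0003), np.float64(-35.0)]
[np.float64(0.0069), np.float64(-0.0309), np.float64(0.0003), np.float64(-40.0)]
```

>>> {"op": "jog_arm", "data": {"increments": [[-0.0008,-0.006,0,0],[-0.0008,-0.012,0,0],[0.001,-0.014,0,-5],[0.0024,-0.0162,0,-10],[0.0037,-0.0185,0,-15],[0.0047,-0.021,0,-20],[0.0056,-0.0233,0,-25],[0.0063,-0.0258,0,-30],[0.0067,-0.0284,0,-35],[0.007,-0.031,0,-40]]}}

```text
clock: 4.22
position: [565.0, 72.6, 71.3]
ee_rot: [0.936, -0.351, -0.001, -0.0]
contact_force: [-0.4, -0.1, 1.1]
gripper_width: 0.1
```

```bash
python3 -c "
from h import *
cv2.imwrite('pics/w3.png',get_image('wrist')[:,:,::-1])
cv2.imwrite('pics/t3.png',get_image('top')[:,:,::-1])
crop('pics/t3.png','pics/t3c.png',196,165,276,265,6)
jog((533.2,76,70),-41.3)
"
```

```text
t 4.325 pos [565.3  72.8  71.3] yaw -41.3 F [-0.09  0.08 -0.58] w -0.2 -> d [-0.0262  0.0188  0.0013] turn -0.0
```

View pics/w3.png

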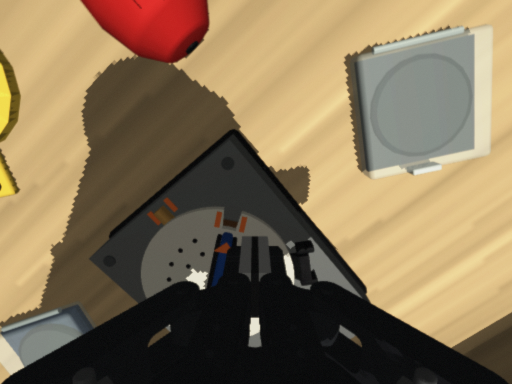

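View pics/t3c.png

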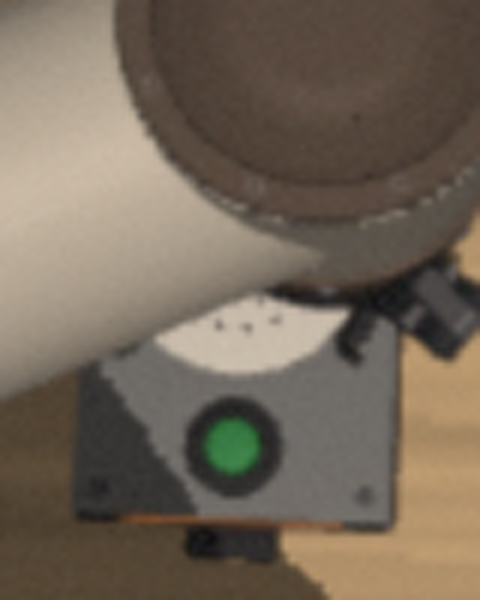

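```bash
cat >> h.py <<'E'
def ang(u,v,z,s):
    p=ray('wrist',u,v,z,s)-A; return p.round(1),np.hypot(p[0],p[1]).round(1),np.degrees(np.arctan2(p[1],p[0])).round(1)
E
python3 -c "
from h import *
s=read_state()
print('notch',ang(231,222,49,s),'pin',ang(162,212,43,s), 'lines',ang(219,219,49,s),ang(244,223,49,s))
print(ang(226,236,63,s))
rows([(-41.3+5*k,22,19,71) for k in range(1,6)])
"; python3 -c "
from h import *
crop('pics/w3.png','pics/w3c.png',130,180,290,300,5)"
```

```text
notch (array([ 23.8, -30.6,  49. ]), np.float64(38.8), np.float64(-52.1)) pin (array([52. , -3.7, 43. ]), np.float64(52.1), np.float64(-4.1)) lines (array([ 29.4, -26.9,  49. ]), np.float64(39.8), np.float64(-42.5)) (array([ 18.7, -35.5,  49. ]), np.float64(40.1), np.float64(-62.2))
(array([ 23.6, -28.4,  63. ]), np.float64(37.0), np.float64(-50.3))
t 4.325 [565.3  72.8  71.3] -41.3 [-0.09  0.08 -0.58]
[np.float64(0.0011), np.float64(-0.0028), np.float64(0.0003), np.float64(-5.0)]
[np.float64(0.0025), np.float64(-0.0049), np.float64(0.0003), np.float64(-10.0)]
[np.float64(0.0037), np.float64(-0.0071), np.float64(0.0003), np.float64(-15.0)]
[np.float64(0.0047), np.float64(-0.0095), np.float64(0.0003), np.float64(-20.0)]
[np.float64(0.0055), np.float64(-0.0119), np.float64(0.0003), np.float64(-25.0)]
```

View pics/w3c.png

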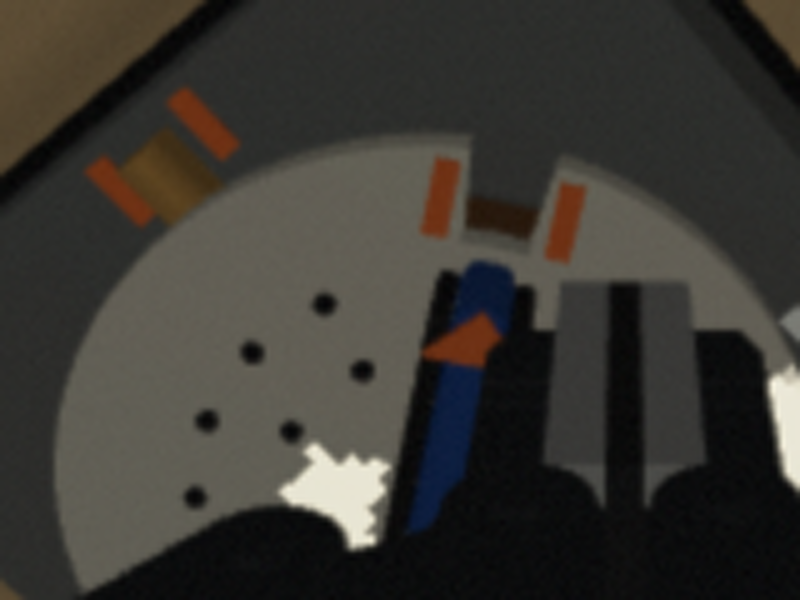

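```bash
python3 -c "
from h import *
rows([(-41.3,22,17,71),(-41.3,22,14.5,71)]+[(-41.3+4.5*k,22,14.5,71) for k in range(1,7)])
"
```

```text
t 4.325 [565.3  72.8  71.3] -41.3 [-0.09  0.08 -0.58]
[np.float64(-0.0004), np.float64(-0.0028), np.float64(0.0003), np.float64(-0.0)]
[np.float64(-0.0004), np.float64(-0.0053), np.float64(0.0003), np.float64(-0.0)]
[np.float64(0.0006), np.float64(-0.0071), np.float64(0.0003), np.float64(-4.5)]
[np.float64(0.0016), np.float64(-0.0089), np.float64(0.0003), np.float64(-9.0)]
[np.float64(0.0023), np.float64(-0.0108), np.float64(0.0003), np.float64(-13.5)]
[np.float64(0.003), np.float64(-0.0128), np.float64(0.0003), np.float64(-18.0)]
[np.float64(0.0034), np.float64(-0.0148), np.float64(0.0003), np.float64(-22.5)]
[np.float64(0.0038), np.float64(-0.0169), np.float64(0.0003), np.float64(-27.0)]
```

>>> {"op": "jog_arm", "data": {"increments": [[-0.0004,-0.0028,0,0],[-0.0004,-0.0053,0,0],[0.0006,-0.0071,0,-4.5],[0.0016,-0.0089,0,-9],[0.0023,-0.0108,0,-13.5],[0.003,-0.0128,0,-18],[0.0034,-0.0148,0,-22.5],[0.0038,-0.0169,0,-27]]}}

```text
clock: 5.32
position: [579.7, 83.1, 71.4]
ee_rot: [0.992, -0.124, -0.0, -0.001]
contact_force: [-0.6, -1.3, 0.8]
gripper_width: 0.1
```

```bash
python3 -c "
from h import *
cv2.imwrite('pics/w4.png',get_image('wrist')[:,:,::-1])
crop('pics/w4.png','pics/w4c.png',130,180,290,300,5)
jog((533.2,76,70),-14.3)
"
```

```text
t 5.375 pos [579.9  83.3  71.5] yaw -14.1 F [-0.73 -0.96  0.98] w 0.3 -> d [-0.0435  0.0185  0.0015] turn 0.2
```

View pics/w4c.png

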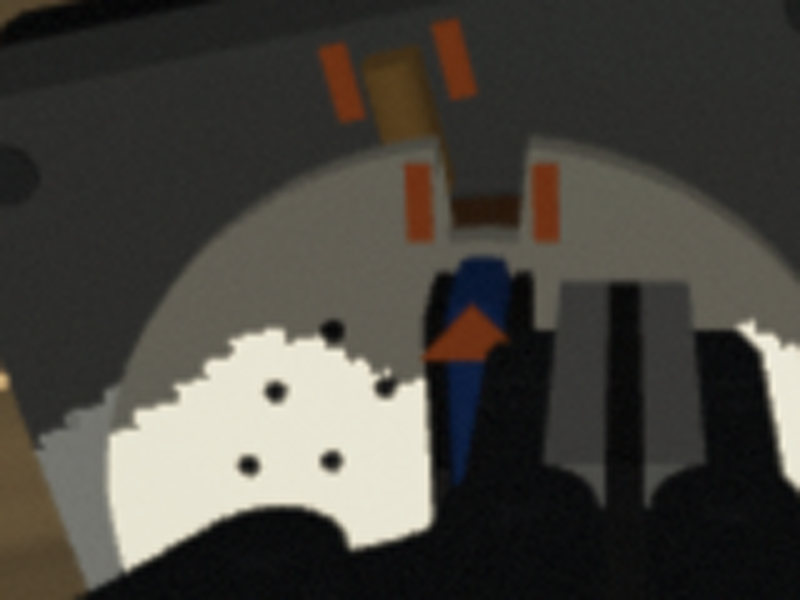

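```bash
python3 -c "
from h import *
s=read_state()
cx=lambda u,v:(130+(u+.5)/5-.5,180+(v+.5)/5-.5)
print(ang(*cx(482,200),49,s),ang(*cx(400,95),43.5,s))
rows([(-14.1+2*k,22,14.2,71) for k in range(1,9)])
"
```

```text
(array([38.3, -9.1, 49. ]), np.float64(39.4), np.float64(-13.3)) (array([50.4, -2.6, 43.5]), np.float64(50.4), np.float64(-2.9))
t 5.375 [579.9  83.3  71.5] -14.1 [-0.73 -0.96  0.98]
[np.float64(-0.0001), np.float64(-0.0007), np.float64(0.0005), np.float64(-2.0)]
[np.float64(0.0004), np.float64(-0.0015), np.float64(0.0005), np.float64(-4.0)]
[np.float64(0.0008), np.float64(-0.0023), np.float64(0.0005), np.float64(-6.0)]
[np.float64(0.0012), np.float64(-0.0031), np.float64(0.0005), np.float64(-8.0)]
[np.float64(0.0016), np.float64(-0.004), np.float64(0.0005), np.float64(-10.0)]
[np.float64(0.0019), np.float64(-0.0048), np.float64(0.0005), np.float64(-12.0)]
[np.float64(0.0022), np.float64(-0.0057), np.float64(0.0005), np.float64(-14.0)]
[np.float64(0.0025), np.float64(-0.0065), np.float64(0.0005), np.float64(-16.0)]
```

>>> {"op": "jog_arm", "data": {"increments": [[-0.0001,-0.0007,0,-2],[0.0004,-0.0015,0,-4],[0.0008,-0.0023,0,-6],[0.0012,-0.0031,0,-8],[0.0016,-0.004,0,-10],[0.0016,-0.004,0,-10]]}}

```text
clock: 6.12
position: [582.5, 87.0, 71.4]
ee_rot: [0.999, -0.035, -0.0, -0.001]
contact_force: [-0.7, 0.0, 0.4]
gripper_width: -0.1
```

```bash
python3 -c "
from h import *
cv2.imwrite('pics/w5.png',get_image('wrist')[:,:,::-1])
crop('pics/w5.png','pics/w5c.png',130,180,290,300,5)
rows([(-14.1+2*k,22,14.2,71) for k in range(5,9)])
"
```

```text
t 6.175 [582.5  86.9  71.4] -4.1 [0.48 0.91 0.8 ]
[np.float64(-0.0), np.float64(0.0001), np.float64(0.0004), np.float64(0.0)]
[np.float64(0.0005), np.float64(-0.0006), np.float64(0.0004), np.float64(-2.0)]
[np.float64(0.0009), np.float64(-0.0014), np.float64(0.0004), np.float64(-4.0)]
[np.float64(0.0013), np.float64(-0.0022), np.float64(0.0004), np.float64(-6.0)]
```

View pics/w5c.png

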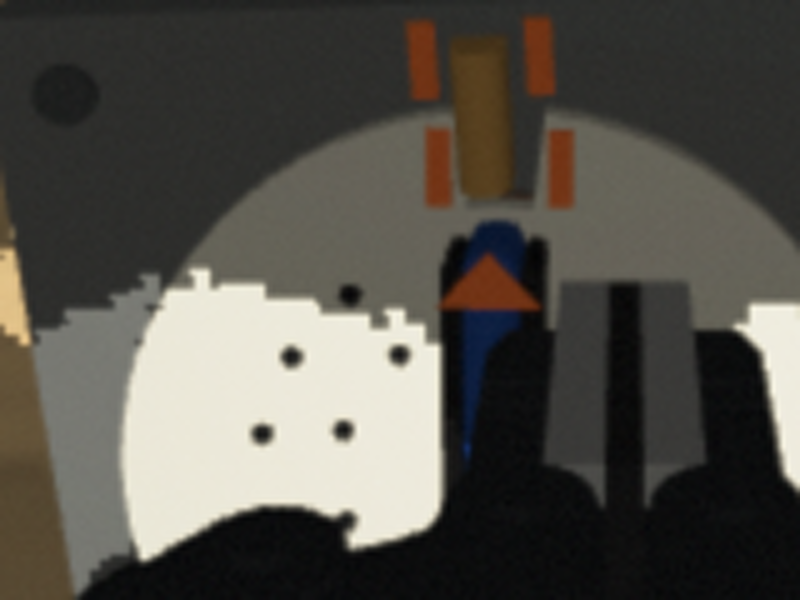

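>>> {"op": "jog_arm", "data": {"increments": [[0.0003,-0.0006,0,-1.5],[0.0004,-0.0008,0,-2],[0.0004,-0.0008,0,-2]]}}

```text
clock: 6.55
position: [582.9, 87.7, 71.4]
ee_rot: [1.0, -0.018, -0.0, -0.001]
contact_force: [0.2, -0.4, -0.8]
gripper_width: -0.2
```

```bash
python3 -c "
from h import *
cv2.imwrite('pics/w6.png',get_image('wrist')[:,:,::-1])
crop('pics/w6.png','pics/w6c.png',130,180,290,300,5)
rows([(-2,22,14.2,71)])
"
```

```text
t 6.6 [582.9  87.7  71.4] -2.1 [-0.1   0.16  0.22]
[np.float64(0.0001), np.float64(0.0001), np.float64(0.0004), np.float64(-0.1)]
```

View pics/w6c.png

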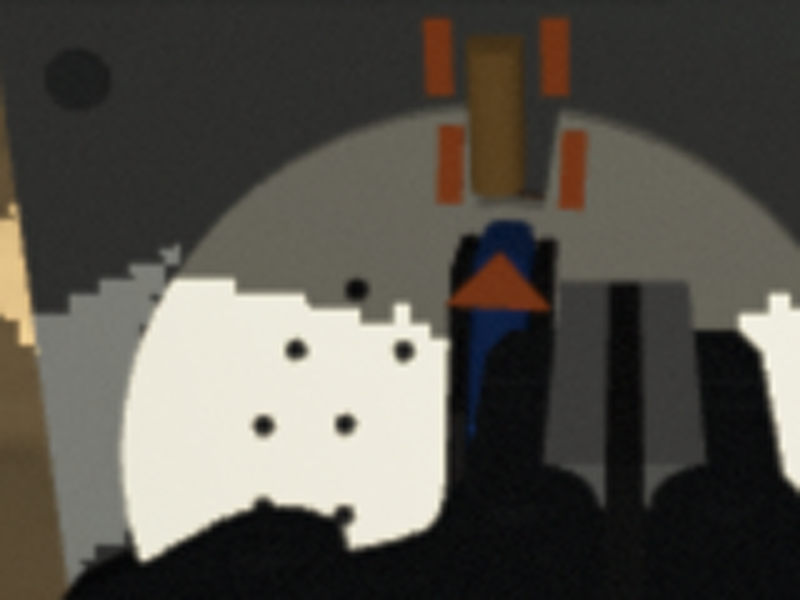

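>>> {"op": "jog_arm", "data": {"increments": [[0,-0.0006,0,0],[0,-0.0012,0,0],[0,-0.0012,0,0]]}}

```text
clock: 6.98
position: [582.9, 88.8, 71.4]
ee_rot: [1.0, -0.018, -0.0, -0.001]
contact_force: [1.3, -0.4, 1.1]
gripper_width: -0.0
```

```bash
python3 -c "
from h import *
cv2.imwrite('pics/w7.png',get_image('wrist')[:,:,::-1])
crop('pics/w7.png','pics/w7c.png',130,180,290,300,5)
jog((582.9,70,71.4),-2.1)
"
```

```text
t 7.025 pos [582.9  88.8  71.4] yaw -2.1 F [ 0.18 -0.46 -0.43] w 0.0 -> d [0.0007 0.0188 0.    ] turn 0.0
```

View pics/w7c.png

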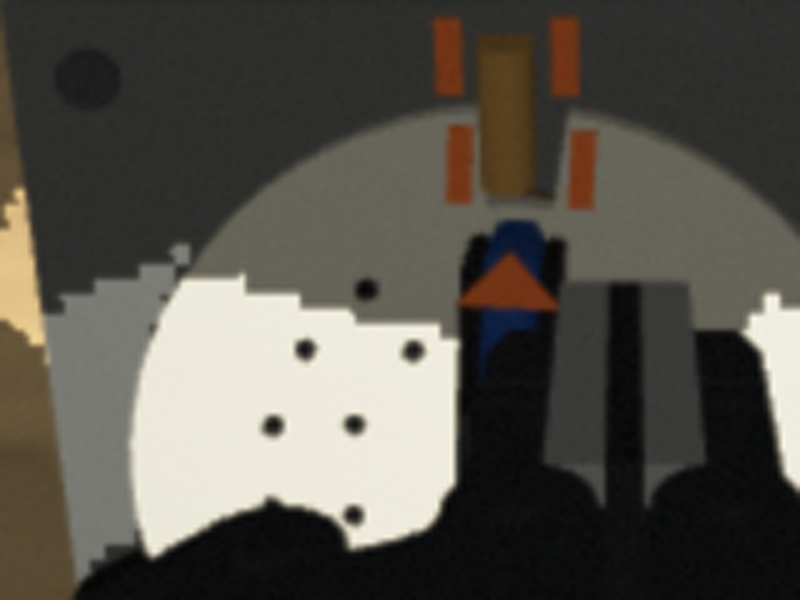

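>>> {"op": "jog_arm", "data": {"increments": [[0,0.006,0,0],[0,0.013,0,0],[0,0.013,-0.01,0],[0,0.013,-0.025,0],[0,0.013,-0.03,0]]}}

```text
clock: 7.65
position: [583.5, 76.2, 103.4]
ee_rot: [1.0, -0.018, 0.001, -0.001]
contact_force: [0.2, -0.1, -0.7]
gripper_width: 0.3
```

```bash
python3 -c "
from h import *
s=read_state()
cv2.imwrite('pics/w8.png',get_image('wrist')[:,:,::-1])
cv2.imwrite('pics/s8.png',get_image('scene')[:,:,::-1])
crop('pics/w8.png','pics/w8c.png',130,180,290,300,5)
crop('pics/s8.png','pics/s8c.png',190,130,300,240,6)
jog((561.5,102.5,90),-2.1)
print(proj('wrist',A+[0,0,62],s),proj('scene',A+[0,0,62]))
"
```

```text
t 7.75 pos [583.1  76.1 102.8] yaw -2.1 F [ 0.1  -0.48  0.02] w -0.1 -> d [-0.0225 -0.0255  0.0128] turn 0.0
(np.float64(213.36448611510502), np.float64(265.65854127605627)) (np.float64(251.2719137780285), np.float64(189.68257731586982))
```

View pics/w8.png

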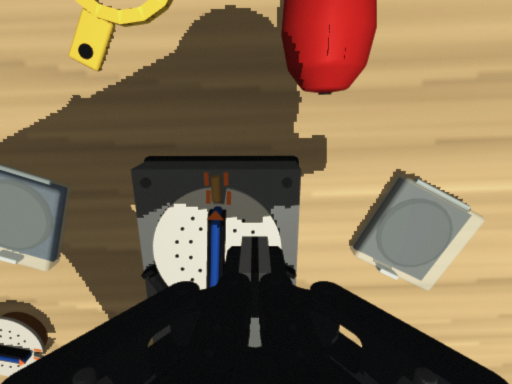

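View pics/s8c.png

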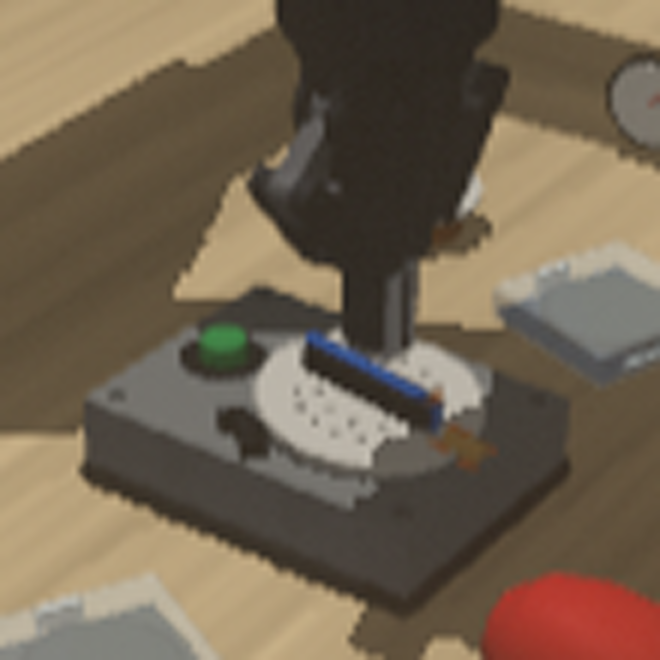

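>>> {"op": "jog_arm", "data": {"increments": [[-0.01,-0.012,0,0],[-0.0225,-0.025,0,0],[-0.0225,-0.025,0.01,0],[-0.0225,-0.025,0.018,0],[-0.0225,-0.025,0.02,0],[-0.0225,-0.025,0.022,0]]}}

```text
clock: 8.5
position: [561.7, 101.8, 80.4]
ee_rot: [1.0, -0.018, 0.001, -0.001]
contact_force: [0.5, -0.1, 0.2]
gripper_width: 0.0
```

```bash
python3 -c "
from h import *
s=read_state()
cv2.imwrite('pics/w9.png',get_image('wrist')[:,:,::-1])
cv2.imwrite('pics/s9.png',get_image('scene')[:,:,::-1])
crop('pics/w9.png','pics/w9c.png',130,180,290,300,5)
crop('pics/s9.png','pics/s9c.png',190,130,300,240,6)
jog((561.5,102.5,73),-2.1)
"
```

```text
t 8.6 pos [561.6 101.7  80.5] yaw -2.1 F [-0.31 -0.54  0.79] w 0.1 -> d [-0.0001 -0.0007  0.0075] turn 0.0
```

View pics/s9c.png

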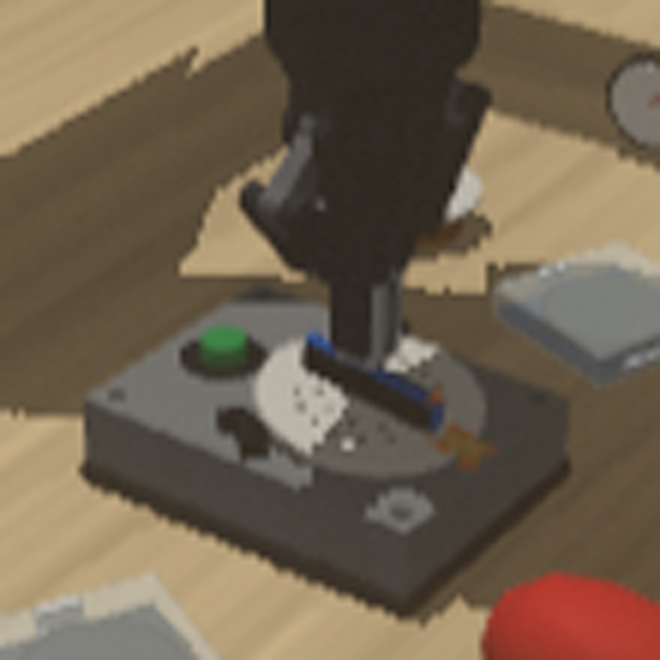

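View pics/w9.png

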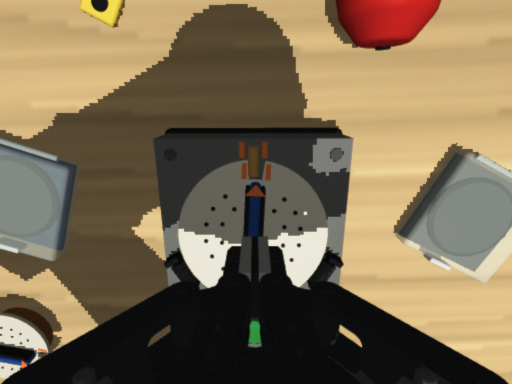

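>>> {"op": "jog_arm", "data": {"increments": [[0,-0.0005,0.001,0],[0,-0.0005,0.002,0],[0,-0.0005,0.003,0],[0,-0.0005,0.004,0],[0,-0.0005,0.004,0]]}}

```text
clock: 9.22
position: [561.7, 102.3, 76.5]
ee_rot: [1.0, -0.018, 0.001, -0.001]
contact_force: [-0.3, -0.1, 0.7]
gripper_width: 0.3
```

>>> {"op": "jog_arm", "data": {"increments": [[0,0,0.001,0],[0,0,0.002,0],[0,0,0.003,0],[0,0,0.003,0]]}}

```text
clock: 9.72
position: [561.7, 102.3, 73.2]
ee_rot: [1.0, -0.018, 0.001, -0.001]
contact_force: [-1.1, -0.9, 0.7]
gripper_width: 0.1
```

```bash
python3 -c "
from h import *
s=read_state()
cv2.imwrite('pics/w10.png',get_image('wrist')[:,:,::-1])
cv2.imwrite('pics/s10.png',get_image('scene')[:,:,::-1])
crop('pics/w10.png','pics/w10c.png',130,180,290,300,5)
crop('pics/s10.png','pics/s10c.png',190,130,300,240,6)
jog((561.5,102.5,73),-2.1)
"
```

```text
t 9.825 pos [561.7 102.3  73.3] yaw -2.1 F [-0.3   0.05 -0.8 ] w -0.0 -> d [-0.0002 -0.0002  0.0003] turn -0.0
```

View pics/s10c.png

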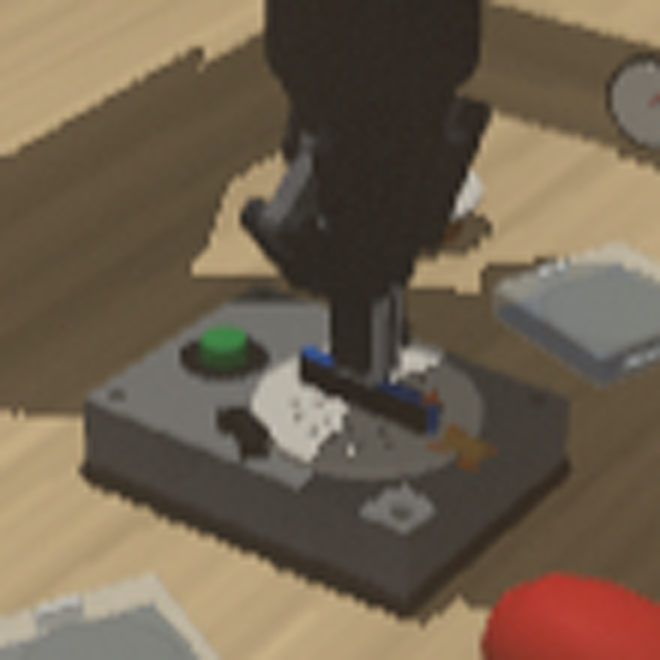

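>>> {"op": "jog_arm", "data": {"increments": [[0,0,0.0005,0],[0,0,0.001,0],[0,0,0.001,0]]}}

```text
clock: 10.2
position: [561.8, 102.3, 73.1]
ee_rot: [1.0, -0.018, 0.001, -0.001]
contact_force: [-0.8, 0.0, 4.5]
gripper_width: -0.0
```

```bash
python3 -c "
from h import *
for i in range(3): jog((561.5,102.5,73),-2.1); get_image('top')
"
```

```text
t 10.2 pos [561.8 102.3  73.1] yaw -2.1 F [-0.84  0.01  4.54] w -0.0 -> d [-0.0003 -0.0002  0.0001] turn 0.0
t 10.25 pos [561.8 102.3  73.1] yaw -2.1 F [-1.67  0.1   4.76] w 0.3 -> d [-0.0004 -0.0002  0.0001] turn 0.0
t 10.3 pos [561.8 102.3  73.1] yaw -2.1 F [-1.66  0.52  4.77] w -0.0 -> d [-0.0003 -0.0002  0.0001] turn 0.0
```

>>> {"op": "jog_arm", "data": {"increments": [[0,0,0.0005,0],[0,0,0.001,0],[0,0,0.0015,0],[0,0,0.0015,0]]}}

```text
clock: 10.85
position: [561.9, 102.3, 73.1]
ee_rot: [1.0, -0.018, 0.001, -0.001]
contact_force: [-4.2, -0.7, 10.9]
gripper_width: -0.1
```

>>> {"op": "jog_arm", "data": {"increments": [[0,0,-0.003,0],[0,0,-0.015,0],[0,0,-0.04,0],[0,0,-0.04,0]]}}

```text
clock: 11.35
position: [563.2, 102.8, 115.2]
ee_rot: [1.0, -0.018, 0.004, -0.002]
contact_force: [0.8, 1.2, -1.0]
gripper_width: -0.2
```

```bash
python3 -c "
from h import *
s=read_state()
cv2.imwrite('pics/w11.png',get_image('wrist')[:,:,::-1])
cv2.imwrite('pics/s11.png',get_image('scene')[:,:,::-1])
crop('pics/w11.png','pics/w11c.png',150,150,350,300,4)
crop('pics/s11.png','pics/s11c.png',190,150,300,240,7)
jog((561.5,102.5,73),-2.1)
"
```

```text
t 11.45 pos [561.6 102.2 113. ] yaw -2.1 F [-0.51 -0.25 -0.49] w 0.2 -> d [-0.0002 -0.0001  0.04  ] turn 0.0
```

View pics/s11c.png

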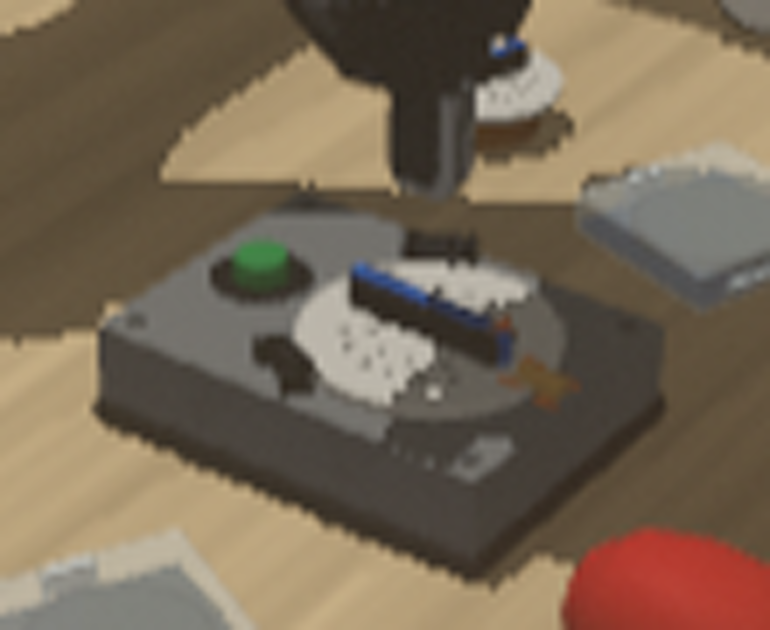

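View pics/w11c.png

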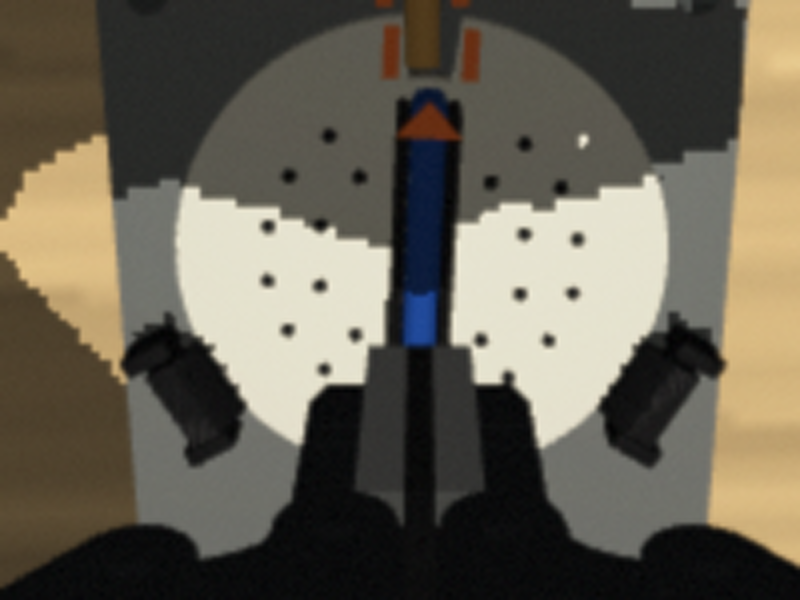

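```bash
python3 -c "
from h import *
t=np.radians(-2.5);u=np.array([np.cos(t),np.sin(t),0])
def q(P): a=np.array(proj('scene',P)); return ((a-[190,150]+.5)*7-.5).round(0)
for z in(56,59,63): print(z,q(A-32*u+[0,0,z]),q(A+32*u+[0,0,z]))
for z in (42,46): print(z,'flange L/R', q(A+[-20,-39,z]), 'front',q(A+44*np.array([.64,-.77,0])+[0,0,z]))
print('btn',q(A-68*u+[0,0,48]),q(A-68*u+[0,0,43]))
print('hous corner',q(A+57*u+[-56*np.sin(-t),-56*np.cos(t),38]))
"
```

```text
56 [352. 265.] [513. 329.]
59 [352. 258.] [514. 321.]
63 [352. 247.] [514. 310.]
42 flange L/R [312. 368.] front [447. 408.]
46 flange L/R [312. 357.] front [448. 398.]
btn [266. 252.] [266. 265.]
hous corner [476. 484.]
```

```bash
python3 -c "
from h import *
print(job_done())"
```

```text
the job is handed in; nothing more can be done
None
```

The cartridge is home. With the shut fingertips against its grip bar I turned it about 78° counter-clockwise, seen from above, until the notch dropped onto the pin. I then backed off, raised the tool and pressed straight down on the middle of the bar. I handed the job in at about 11.5 s of the 42 s allowed.

What the last checks showed:
- **Seating:** the press stopped solid at TCP height 73.1 mm, where 73.0 mm means fully home, and it did not move further under 11 N.
- **Flatness:** in the scene picture both bar ends match a bar top at 56 mm, the fully home height. The flange front edge agrees with that.
- **Pin and catches:** the pin lies in the notch. In the wrist picture both catches appear to be over the flange rim.
- **Dosing button:** its top is at its unpressed height in the picture.
- **Clear of the robot:** the tool stood about 40 mm above the cartridge, touching nothing, at hand-in. The arm did not go near the filter boxes, blower or filter wrench.

Two readings were less clear than I'd have liked:
- **Last sideways nudge:** about 1 mm more to centre the notch on the pin made no visible difference. The pin sat slightly to one side of the notch, within its clearance.
- **Snap:** I saw no clear force peak as it went past the catches, because I read the force only at the end of each move. That it snapped home rests on the height, the hard stop and the pictures.

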